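Finish a germination tower with alternating plates

TASK

Finish the germination tower: slide the loose plate with the toothed rim down the splined post onto the plate already there, its tab pointing the opposite way to that plate's tab, then slide the round seed plate on top of it with its tab pointing the same way as the lowest plate's. Both plates must sit fully home and flat, collars up, and the other things on the bench stay where they are.

Things in the scene. Friction and masses are not known exactly. Their poses are not given: they have to be found in the camera images.
- tower: Germination tower fixed to the bench: a grey round plinth 136 mm across and 10 mm high, an upright steel post of cross section like a plus sign (splines 24 mm tip to tip, 8 mm wide, along x and y, rounded tops) up to 76 mm above the bench, and a first seed plate already on it, fixed, its collar top at 30 mm. Origin: on the post's axis at bench height; x points along the first plate's tab, z up.
- first_tab (a point): Near the end of the first plate's tab, 66 mm from the post's axis along the tower's x, 12 mm above the bench.
- seat_low (a point): On the post's axis, 30 mm above the bench: where the origin of the toothed plate belongs. Axes as the tower's.
- seat_high (a point): On the post's axis, 50 mm above the bench: where the origin of the seed plate belongs, on the toothed plate's collar. Axes as the tower's.
- drip_plate: Loose toothed plate: 84 mm disc with 11 square teeth out to 52 mm radius. Metal, 0.1 to 0.2 kg, flat on the bench. Disc 4 mm thick; on it a square collar 40 x 40 mm (sides along x, y), top 20 mm above the underside, to grip. Cross-shaped through bore: slots 26.5 x 10.5 mm along x and y. A flat tab 24 mm wide reaches to 68 mm from the middle along +x. Origin: centre of the underside; z up.
- drip_tab (a point): Near the end of the toothed plate's tab, 66 mm from its middle along its x, 2 mm above its underside.
- seed_plate: Loose seed plate: smooth round rim, 100 mm across, 12 small dark seed pockets. Metal, 0.1 to 0.2 kg, flat on the bench. Disc 4 mm thick; on it a square collar 40 x 40 mm (sides along x, y), top 20 mm above the underside, to grip. Cross-shaped through bore: slots 26.5 x 10.5 mm along x and y. A flat tab 24 mm wide reaches to 68 mm from the middle along +x. Origin: centre of the underside; z up.
- seed_tab (a point): Near the end of the seed plate's tab, 66 mm from its middle along its x, 2 mm above its underside.
- petri_dish: Bystander: glass dish 60 mm across, 15 mm high. Origin: centre of its underside.
- vial: Bystander: amber vial 28 mm across, 55 mm high. Origin: centre of its underside.
- spatula: Bystander: thin steel lab spatula 160 mm long, lying near the robot. Origin: under its middle.
- plant_pot: Bystander: terracotta pot 90 mm across, 75 mm high, with seedlings to about 180 mm. Origin: centre of its underside.
- jug: Bystander: clear measuring jug 100 mm across, 130 mm high, handle along its y. Origin: centre of its underside.
- wash_bottle: Bystander: white bottle 60 mm across, 150 mm high. Origin: centre of its underside.
Not all that is in view belongs to the job. What is shaped like the drip_plate but brown or yellow is not meant.

How it is judged:
By the outcome, as a careful person would: the job done as asked, in the order asked, and still so for the second after the job is handed in, with the robot touching nothing.
It also fails if it takes over 64 s, if anything falls off the work surface, if the arm or the gripper's body presses on something with over 40 N, if the wrist force passes 120 N, or if a joint passes its speed limit or range.

ROBOT

A 6-joint arm with a two-finger parallel gripper is mounted at the origin on the work surface. World frame = base frame: x ahead of the robot, y to its left, z up, the work surface at z = 0. Lengths are in m, angles in degrees, forces in N, time in s.
With the tool pointing down it reaches from about 0.425 to 1.125 m from the base axis. Payload 14.9 kg.
Tool frame: the origin (TCP) lies midway between the tips of the shut fingers; the grasp point (between the pads) lies 19 mm behind it (ctrl.grip_point_offset is the distance from the TCP to the grasp point, in m); x points along the fingers, y is the direction in which the jaws open and shut, and the axes are right-handed (so a half turn about x gives the same grasp; the last joint's range is limited). The gripper opens to 91 mm and grips with 3 to 60 N. Pads are 32 mm wide; open, the fingers measure 118 mm over their backs; the gripper's body (76 mm by 178 mm) begins 60 mm behind the grasp point.
Start: joints at [-72.095, 21.709, 99.362, -0, 58.929, -1.908], TCP at [0.237, -0.659, 0.214] pointing down, gripper open.
Joint ranges: [-158.91, 158.91], [-42.39, 125.64], [0.06, 152.35], [-60.88, 240.88], [17.5, 164.5], [-176.32, 176.32]. Speed limits (degrees/s): [108.29, 108.29, 136.94, 180, 180, 180].

INTERFACE

Orientations are given as [roll, pitch, yaw] about the fixed x, y, z axes, in that order (R = Rz(yaw) Ry(pitch) Rx(roll)).
In Python, from bench import ctrl, snapshot, calibration gives the robot as it stands. The module is installed in compiled form; this text tells all that it offers.
- The arm moves only by the tool drive_tool, never from a script. Its argument "commands" is text: rows parted by semicolons, each of 7 numbers parted by spaces: the shift along the tool's x, y, z in m, then the turn, a rotation vector about the tool's x, y, z in degrees, then the finger opening in m, from 0 to 0.0912. In form: x y z rx ry rz grip; .... A call has 1 to 10 rows; each row is the pose to reach, as a shift and turn from the pose commanded when the call began, along the tool's axes at that moment; what a row does not reach only later rows make up. A row lasts 1/12 s, in which the tool goes at most 41.7 mm and 7.16 degrees, less where a joint would pass 70% of its speed; a pose out of reach is approached as far as the arm can. A call with a gripper value outside its range is refused whole. The fingers move at their own pace and stop on an object; "force" is the grip in N (left out, the last holds). Time passes only in rows, so rows that repeat a pose let the fingers close. It gives the time, the measured TCP pose, the force and the opening at its end, in the units of the state.
- ctrl.observe(): the state, without advancing time (a new reading comes with each control period).
- snapshot(name): name is "scene" or "top" or "wrist"; returns (picture, depth): 384x512x3 uint8, red, green, blue; 384x512 float32, m along the optical axis (not along the pixel's ray), 0 where there is no reading.
- calibration(name): a dict with "K" (3x3 intrinsics, pixels), "distortion" ([k1, k2, p1, p2, k3] as OpenCV has them; the pictures are not rectified), "world_to_cam" (4x4, takes a point from world to camera coordinates). Camera axes: x right, y up, looking along -z (the intrinsics and any distortion apply to the point x, -y, -z); pixel columns grow to the right and rows downward; lengths in m; the calibration is good to about 2 mm. A picture is of the moment at which its call begins: read the wrist's pose just before it. calibration takes no time and is no camera call; for the wrist camera it gives the pose at the moment of the call.
- ctrl.job_done(): hands the job in, once; it reports no verdict.
The state is a dict: "clock": time; "q": joint angles; "dq": joint speeds; "effort": joint torques, N m; "tcp_pos": TCP position; "eef_rot": TCP orientation; "ft_force": force on the tool from outside, world axes, zero at the start; "wrist_torque": the same for the moment, N m; "grip_width": finger opening in m.
Only numpy, scipy, OpenCV 4.12 (cv2) and the standard library are available. Lean on these libraries where they do the work, as an engineer would, in place of code of your own. Each camera call takes 0.05 s, during which the arm holds its last target. There are 200 camera calls.

## Working session

There is one attempt and no reset: what is moved stays moved. The work goes in short steps, Python scripts to look and compute and a tool call to move; the robot and the scene stay as the last step left them, time stands still between calls to the robot, and variables do not carry over. Pictures are saved under pics/ and viewed, about 8 in all and at most 12, crops included, and the job is handed in when it is done.

Besides the shell and the picture viewer there is one more tool, called after "Request:" as a command line: name --argument value ..., lists and objects as JSON in quotes. drive_tool: Moves the arm, as the interface text tells. Its arguments: {"type":"object","properties":{"commands":{"type":"string"},"force":{"type":"number"}},"required":["commands"]}

```bash
mkdir -p pics; python3 - <<'E'
from bench import ctrl,snapshot,calibration
import cv2,numpy as np
s=ctrl.observe();print(s)
for n in("scene","top","wrist"):
    c=calibration(n);p,d=snapshot(n)
    np.savez(f"{n}0.npz",p=p,d=d,**{k:np.array(v) for k,v in c.items()})
    print(n,np.round(c["K"],1).tolist(),np.round(c["distortion"],4),np.round(c["world_to_cam"],3).tolist())
    cv2.imwrite(f"pics/{n}0.png",cv2.resize(p[:,:,::-1],(768,576),interpolation=cv2.INTER_CUBIC))
E
```

```text
{'clock': 0.0, 'q': array([-7.20964288e+01,  2.17384474e+01,  9.93954310e+01, -1.45214831e-04,
        5.89275968e+01, -1.90713472e+00]), 'dq': array([-0.04964103, -0.02233087, -0.03559958, -0.00162593, -0.03930198,
        0.02839458]), 'effort': array([-2.78709767e-04, -7.63722610e+01, -4.34372592e+01,  6.51005795e-02,
        4.23632632e-02, -8.00450402e-05]), 'tcp_pos': array([ 0.23712289, -0.65819901,  0.21329061]), 'eef_rot': array([-91.79128687,  89.93852476, 108.01949402]), 'ft_force': array([ 0.46861617, -0.24728619,  0.50850641]), 'wrist_torque': array([ 0.0526209 , -0.00962634,  0.03256972]), 'grip_width': 0.09120998791747997}
scene [[437.1, 0.0, 257.2], [0.0, 437.1, 188.6], [0.0, 0.0, 1.0]] [-0.0205  0.      0.      0.      0.    ] [[0.215, 0.977, -0.002, -0.114], [-0.557, 0.124, 0.821, 0.276], [0.803, -0.175, 0.57, -1.513], [0.0, 0.0, 0.0, 1.0]]
top [[449.4, 0.0, 258.2], [0.0, 449.4, 194.1], [0.0, 0.0, 1.0]] [-0.1639  0.      0.      0.      0.    ] [[0.028, -0.999, 0.033, -0.05], [0.987, 0.033, 0.157, -0.578], [-0.158, 0.028, 0.987, -0.97], [0.0, 0.0, 0.0, 1.0]]
wrist [[315.8, 0.0, 250.7], [0.0, 315.8, 186.7], [0.0, 0.0, 1.0]] [0.0057 0.     0.     0.     0.    ] [[0.339, -0.941, -0.002, -0.699], [0.911, 0.329, -0.249, 0.028], [0.235, 0.083, 0.969, -0.391], [0.0, 0.0, 0.0, 1.0]]
```

View pics/top0.png

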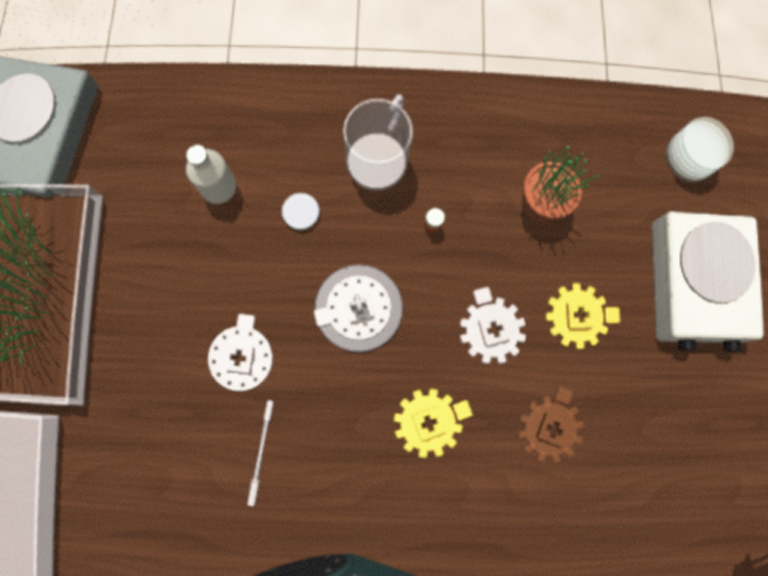

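View pics/scene0.png

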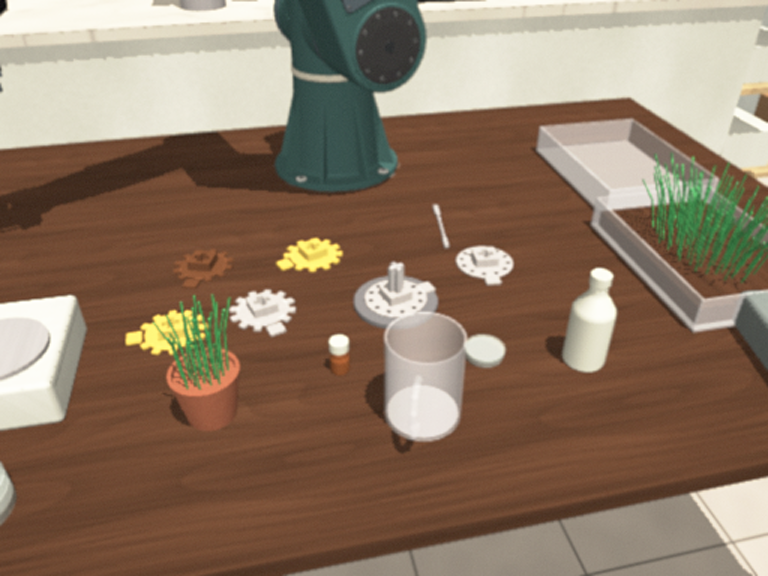

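The top view (768x576) shows the white toothed plate at (493,330), the seed plate at (239,357) and the tower at (358,308). Things that could be taken for the drip_plate are the yellow ones at (578,316) and (429,423) and the brown one at (553,428). I choose the white one at (493,330). The scene view shows the same layout.

```bash
cat > h.py <<'E'
import numpy as np,cv2
from scipy.spatial.transform import Rotation as R
def cast(c,uv,z):
    "pixels (N,2) -> world points on plane z"
    uv=np.asarray(uv,float).reshape(-1,1,2)
    n=cv2.undistortPoints(uv,np.array(c["K"],float),np.array(c["distortion"],float)).reshape(-1,2)
    T=np.array(c["world_to_cam"]);r=np.c_[n[:,0],-n[:,1],-np.ones(len(n))]@T[:3,:3]
    o=-T[:3,:3].T@T[:3,3]
    return o+r*((z-o[2])/r[:,2])[:,None]
def proj(c,P):
    T=np.array(c["world_to_cam"]);q=np.asarray(P,float)@T[:3,:3].T+T[:3,3]
    return cv2.projectPoints(q*[1,-1,-1],np.zeros(3),np.zeros(3),np.array(c["K"],float),np.array(c["distortion"],float))[0].reshape(-1,2)
def white(p):
    h=cv2.cvtColor(p,cv2.COLOR_RGB2HSV);return ((h[...,1]<60)&(h[...,2]>150)).astype(np.uint8)
E
python3 - <<'E'
from h import *
for n in("top","scene"):
    c=np.load(n+"0.npz");p=c["p"];m=white(p)
    k,l,s,ce=cv2.connectedComponentsWithStats(m)
    for i in range(1,k):
        if 300<s[i,4]<3000: print(n,ce[i].round(1)*1.5,s[i],cast(c,[ce[i]],.004).round(4)[0])
c=np.load("top0.npz");d=c["d"]
for nm,u,v in(("drip",493,330),("seed",239,357),("tower",358,308),("pot",553,190),("jug",378,160),("vial",435,217)):
    print(nm,cast(c,[[u/1.5,v/1.5]],.02).round(4)[0],d[int(v/1.5),int(u/1.5)])
E
```

```text
top [701.1 147. ] [ 446   78   43   41 1271] [ 0.8581 -0.5726  0.004 ]
top [375.9  159.75] [ 232   89   38   36 1111] [ 0.8022 -0.0088  0.004 ]
top [201.75 162.3 ] [124  96  26  28 392] [0.7891 0.2764 0.004 ]
top [299.7  209.85] [188 128  25  25 476] [0.7129 0.1106 0.004 ]
top [357.6  307.05] [ 209  177   59   56 2481] [0.559  0.0122 0.004 ]
top [491.55 327.3 ] [ 307  191   44   51 1367] [ 0.5338 -0.1992  0.004 ]
top [239.85 355.35] [ 138  209   44   52 1520] [0.4772 0.1923 0.004 ]
scene [484.65 262.8 ] [304 164  38  26 701] [0.4807 0.19   0.004 ]
scene [592.05 324.15] [ 377  178   34   70 1548] [0.6827 0.294  0.004 ]
scene [262.8  310.95] [153 193  44  31 920] [ 0.5371 -0.2021  0.004 ]
scene [738.6  520.35] [ 451  318   61   66 2187] [1.0427 0.2904 0.004 ]
scene [619.2 534. ] [ 376  337   92   43 1453] [1.0285 0.1517 0.004 ]
scene [501.75 550.2 ] [ 277  348  110   36 1828] [1.0188 0.0195 0.004 ]
scene [688.8 563.7] [431 367  45  17 324] [1.0773 0.2054 0.004 ]
drip [ 0.5279 -0.1986  0.02  ] 1.0584137
seed [0.4738 0.1905 0.02  ] 1.0387688
tower [0.5555 0.0112 0.02  ] 0.9803229
pot [ 0.7584 -0.2973  0.02  ] 0.9730526
jug [ 0.796  -0.0122  0.02  ] 1.0949957
vial [ 0.7047 -0.1053  0.02  ] 1.0268217
```

```bash
cat >> h.py <<'E'
def tool(s): return R.from_euler("xyz",s["eef_rot"],degrees=True).as_matrix()
def plan(s,pos,yaw):
    "shift and turn in tool axes to TCP pos, tool x down, tool y at world angle yaw (deg)"
    A=tool(s);a=np.radians(yaw)
    X=np.array([0,0,-1.]);Y=np.array([np.cos(a),np.sin(a),0]);B=np.c_[X,Y,np.cross(X,Y)]
    sh=A.T@(np.asarray(pos)-s["tcp_pos"]);rv=R.from_matrix(A.T@B).as_rotvec(degrees=True)
    print("shift",sh.round(4),"turn",rv.round(2),"clock",round(s["clock"],2),"q",s["q"].round(1));return sh,rv
E
python3 - <<'E'
from h import *
from bench import ctrl,calibration
s=ctrl.observe();A=tool(s);print(A.round(3))
T=np.array(calibration("wrist")["world_to_cam"]);print("cam in tool",(A.T@(-T[:3,:3].T@T[:3,3]-s["tcp_pos"])).round(4),"look",(A.T@-T[2,:3]).round(3),"img right",(A.T@T[0,:3]).round(3))
c=np.load("top0.npz")
for nm,C,t,z,zt in(("drip",(493,330),(483,296),.02,.004),("tower",(358,308),(322,316),.03,.014),("seed",(239,357),(245,322),.02,.004)):
    a=cast(c,[np.array(C)/1.5],z)[0];b=cast(c,[np.array(t)/1.5],zt)[0];print(nm,a.round(3),"tab yaw",np.degrees(np.arctan2(*(b-a)[1::-1])).round(1))
E
```

```text
[[-0.     0.339 -0.941]
 [ 0.001 -0.941 -0.339]
 [-1.    -0.001 -0.   ]]
cam in tool [-0.1707 -0.0003 -0.0703] look [ 0.969 -0.001  0.249] img right [ 0.001  1.    -0.   ]
drip [ 0.528 -0.199  0.02 ] tab yaw 13.5
tower [0.554 0.011 0.03 ] tab yaw 102.4
seed [0.474 0.19  0.02 ] tab yaw -3.4
```

```bash
python3 - <<'E'
from h import *
from bench import ctrl
plan(ctrl.observe(),[.528,-.199,.12],13.5)
E
```

```text
shift [ 0.0937 -0.3334 -0.4293] turn [-8.369e+01 -4.000e-02  4.000e-02] clock 0.15 q [-72.1  21.7  99.4  -0.   58.9  -1.9]
```

Request:
drive_tool --commands "0.09 -0.333 -0.429 -83.7 0 0 0.0912;0.09 -0.333 -0.429 -83.7 0 0 0.0912;0.09 -0.333 -0.429 -83.7 0 0 0.0912;0.09 -0.333 -0.429 -83.7 0 0 0.0912;0.09 -0.333 -0.429 -83.7 0 0 0.0912;0.09 -0.333 -0.429 -83.7 0 0 0.0912;0.09 -0.333 -0.429 -83.7 0 0 0.0912;0.09 -0.333 -0.429 -83.7 0 0 0.0912;0.09 -0.333 -0.429 -83.7 0 0 0.0912;0.09 -0.333 -0.429 -83.7 0 0 0.0912"

```text
clock: 0.98
tcp_pos: [0.458, -0.3095, 0.1456]
eef_rot: [54.8, 90.0, -33.5]
ft_force: [0.9, -1.3, -0.2]
grip_width: 0.0913
```

```bash
python3 - <<'E'
from h import *
from bench import ctrl
s=ctrl.observe();print(s["tcp_pos"]);plan(s,[.528,-.199,.12],13.5)
E
```

```text
[ 0.45795542 -0.30954419  0.14555762]
shift [ 0.0256  0.0734 -0.1083] turn [-1.173e+01  1.000e-02 -1.000e-02] clock 0.98 q [-36.5  14.1 118.3   0.   47.6 -38.2]
```

Request:
drive_tool --commands "0.025 0.073 -0.108 -11.7 0 0 0.0912;0.025 0.073 -0.108 -11.7 0 0 0.0912;0.025 0.073 -0.108 -11.7 0 0 0.0912;0.025 0.073 -0.108 -11.7 0 0 0.0912;0.025 0.073 -0.108 -11.7 0 0 0.0912;0.025 0.073 -0.108 -11.7 0 0 0.0912;0.025 0.073 -0.108 -11.7 0 0 0.0912"

```text
clock: 1.57
tcp_pos: [0.5272, -0.2025, 0.121]
eef_rot: [11.2, 90.0, -65.7]
ft_force: [0.3, -0.7, -0.3]
grip_width: 0.091
```

```bash
cat > look.py <<'E'
import sys
from h import *
from bench import ctrl,snapshot,calibration
n=sys.argv[1]
s=ctrl.observe();c=calibration("wrist");p,d=snapshot("wrist")
np.savez(n+".npz",p=p,d=d,tcp=s["tcp_pos"],rot=s["eef_rot"],**{k:np.array(v) for k,v in c.items()})
cv2.imwrite(f"pics/{n}.png",p[:,:,::-1]);print(s["tcp_pos"],s["eef_rot"],np.abs(s["dq"]).max(),s["clock"],s["grip_width"],s["ft_force"].round(1))
E
python3 look.py drip1
```

```text
[ 0.52720339 -0.20251303  0.12100938] [ 11.19826147  89.98904829 -65.71537319] 0.7014618536891097 1.5667 0.09104669970308901 [ 0.3 -0.7 -0.3]
```

View pics/drip1.png

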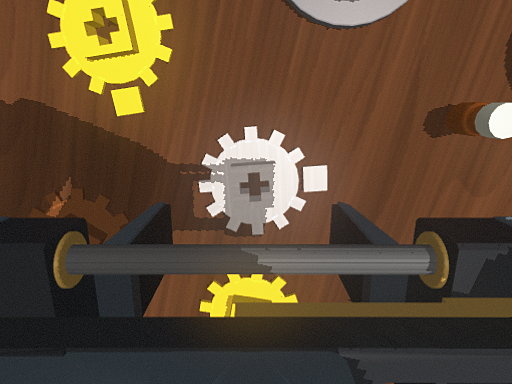

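The close view confirms it: a white toothed plate, centre (255,183), tab to the right at (315,179), collar and cross bore visible but partly shadowed. I'll measure it from the depth cloud, checked against image rays.

```bash
cat >> h.py <<'E'
def cloud(c):
    d=c["d"];v,u=np.indices(d.shape)
    n=cv2.undistortPoints(np.c_[u.ravel(),v.ravel()].astype(float).reshape(-1,1,2),c["K"],c["distortion"]).reshape(-1,2)
    P=np.c_[n[:,0],-n[:,1],-np.ones(len(n))]*d.reshape(-1,1)
    T=c["world_to_cam"];W=(P-T[:3,3])@T[:3,:3];W[d.ravel()==0]=np.nan
    return W.reshape(d.shape+(3,))
E
cat > meas.py <<'E'
import sys
from h import *
def run(n,guess,disc_top,collar_top):
    c=np.load(n+".npz");W=cloud(c);r=np.hypot(W[...,0]-guess[0],W[...,1]-guess[1]);z=W[...,2]
    print("bench z",np.nanmedian(z[(r>.075)&(r<.15)&(z<.008)&(z>-.01)]).round(4))
    m=(r<.032)&(abs(z-collar_top)<.006);k,l,s,_=cv2.connectedComponentsWithStats(m.astype(np.uint8));b=1+np.argmax(s[1:,4]);m=l==b
    zc=np.median(z[m]);P=cast(c,np.argwhere(m)[:,::-1],collar_top)
    (cx,cy),sz,a=cv2.minAreaRect((P[:,:2]*1000).astype(np.float32))
    print("collar z",zc.round(4),"rect c",round(cx/1e3,4),round(cy/1e3,4),"size",np.round(sz,1),"ang mod90",round(a%90,2))
    # tab: bright pixels beyond the rim, rays on disc top
    g=c["p"].max(2);q=cast(c,np.argwhere(np.ones(g.shape))[:,::-1],disc_top).reshape(g.shape+(3,))
    rr=np.hypot(q[...,0]-cx/1e3,q[...,1]-cy/1e3)
    t=((rr>.0545)&(rr<.071)&(white(c["p"])>0)&(z<disc_top+.006)).astype(np.uint8);k,l,s,ce=cv2.connectedComponentsWithStats(t)
    for i in range(1,k):
        if s[i,4]<60: continue
        o=q[l==i].mean(0);print("tab px",ce[i].round(1),s[i,4],"yaw",np.degrees(np.arctan2(o[1]-cy/1e3,o[0]-cx/1e3)).round(2),"z",np.median(z[l==i]).round(4))
    # bore: dark hole inside the collar, on the collar-top plane
    mm=cv2.morphologyEx((m).astype(np.uint8),cv2.MORPH_CLOSE,np.ones((25,25)))
    hole=((mm>0)&(rr<.018)&(~m)).astype(np.uint8);k,l,s,ce=cv2.connectedComponentsWithStats(hole)
    if k>1:
        b=1+np.argmax(s[1:,4]);print("hole c",cast(c,[ce[b]],collar_top).round(4)[0],s[b,4])
if __name__=="__main__": run(sys.argv[1],[float(x) for x in sys.argv[2:4]],float(sys.argv[4]),float(sys.argv[5]))
E
python3 meas.py drip1 .528 -.199 .004 .02
python3 - <<'E'
from h import *
# triangulate the bore centre: wrist ray and top ray
def ray(c,uv):
    a=cast(c,[uv],0)[0];b=cast(c,[uv],.1)[0];return a,(b-a)/np.linalg.norm(b-a)
a,d=ray(np.load("drip1.npz"),(255,183));b,e=ray(np.load("top0.npz"),(494.5/1.5,328.5/1.5))
t=np.linalg.lstsq(np.c_[d,-e],b-a,rcond=None)[0];print("tri",(a+d*t[0]).round(4),(b+e*t[1]).round(4))
E
```

```text
bench z -0.0
collar z 0.0198 rect c 0.5301 -0.2006 size [39.9 41.1] ang mod90 17.07
tab px [319.4 178. ] 405 yaw 16.5 z 0.0037
hole c [ 0.53   -0.2003  0.02  ] 488
tri [ 0.5332 -0.2074 -0.0214] [ 0.5347 -0.2088 -0.021 ]
```

```bash
python3 - <<'E'
from h import *
from bench import ctrl
plan(ctrl.observe(),[.555,.011,.14],-77.6)
E
```

```text
shift [-0.019   0.0754 -0.2019] turn [ 9.065e+01  0.000e+00 -2.000e-02] clock 1.62 q [-23.4  17.3 117.4  -0.   45.3 -36.4]
```

Request:
drive_tool --commands "-0.019 0.075 -0.202 90.6 0 0 0.0912;-0.019 0.075 -0.202 90.6 0 0 0.0912;-0.019 0.075 -0.202 90.6 0 0 0.0912;-0.019 0.075 -0.202 90.6 0 0 0.0912;-0.019 0.075 -0.202 90.6 0 0 0.0912;-0.019 0.075 -0.202 90.6 0 0 0.0912;-0.019 0.075 -0.202 90.6 0 0 0.0912;-0.019 0.075 -0.202 90.6 0 0 0.0912;-0.019 0.075 -0.202 90.6 0 0 0.0912;-0.019 0.075 -0.202 90.6 0 0 0.0912"

```text
clock: 2.45
tcp_pos: [0.5548, 0.0111, 0.1401]
eef_rot: [136.2, 90.0, -9.8]
ft_force: [0.5, -0.6, -0.5]
grip_width: 0.0911
```

```bash
python3 - <<'E'
from h import *
from bench import ctrl
s=ctrl.observe();print(s["tcp_pos"]);plan(s,[.555,.011,.14],-77.6)
E
```

```text
[0.55475056 0.01105238 0.14013843]
shift [ 0.0001  0.0002 -0.0002] turn [ 2.156e+01 -2.000e-02 -1.000e-02] clock 2.45 q [ -1.3  14.8 118.2  -0.   47.   54.8]
```

Request:
drive_tool --commands "0 0 0 21.5 0 0 0.0912;0 0 0 21.5 0 0 0.0912;0 0 0 21.5 0 0 0.0912;0 0 0 21.5 0 0 0.0912;0 0 0 21.5 0 0 0.0912;0 0 0 21.5 0 0 0.0912"

```text
clock: 2.95
tcp_pos: [0.5548, 0.0115, 0.14]
eef_rot: [158.7, 90.0, -8.2]
ft_force: [0.2, -0.9, 0.2]
grip_width: 0.0912
```

```bash
python3 look.py tower1; python3 meas.py tower1 .555 .011 .014 .03; python3 - <<'E'
from h import *
c=np.load("tower1.npz");W=cloud(c);z=W[...,2];r=np.hypot(W[...,0]-.555,W[...,1]-.011)
m=(r<.02)&(z>.06)&(z<.09);print("post",W[m].mean(0).round(4),np.percentile(z[m],[5,50,95]).round(4),m.sum())
(x,y),s,a=cv2.minAreaRect((W[m][:,:2]*1e3).astype(np.float32));print(x,y,s,a)
pm=(r<.08)&(z>.006)&(z<.0125);(x,y),s,a=cv2.minAreaRect((W[pm][:,:2]*1e3).astype(np.float32));print("plinth",x,y,s)
E
```

```text
[0.55475394 0.01147371 0.13996854] [158.67570192  89.98801149  -8.23392874] 0.799043750348136 2.95 0.09119499498495756 [ 0.2 -0.9  0.2]
bench z -0.0001
collar z 0.0298 rect c 0.5592 0.0113 size [41.  39.9] ang mod90 16.5
tab px [252.7 151.7] 3620 yaw 12.69 z 0.0099
tab px [253.2 230.1] 308 yaw -166.02 z 0.0099
hole c [0.5567 0.0106 0.03  ] 522
post [0.5605 0.0115 0.0731] [0.063  0.0746 0.0764] 612
558.8636474609375 11.008218765258789 (22.44643211364746, 22.22382354736328) 62.377628326416016
plinth 559.0409545898438 10.838775634765625 (134.59906005859375, 133.9012908935547)
```

View pics/tower1.png

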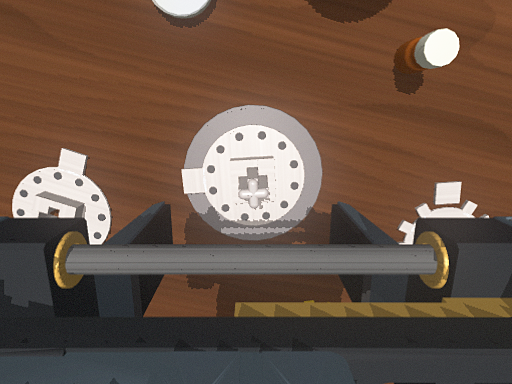

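Tower: collar centre near (255,175), tab to the left at (192,181), with the loose plates at the edges. My tab mask caught the plinth, so I'll redo it by height.

```bash
python3 - <<'E'
from h import *
c=np.load("tower1.npz");W=cloud(c);z=W[...,2];C=np.array([.559,.0111]);D=W[...,:2]-C;r=np.hypot(*D.transpose(2,0,1))
t=(r>.054)&(r<.072)&(z>.012)&(z<.018);k,l,s,ce=cv2.connectedComponentsWithStats(t.astype(np.uint8));b=1+np.argmax(s[1:,4]);t=l==b
m=D[t].mean(0);print("tab",ce[b],s[b,4],z[t].mean().round(4),"yaw",np.degrees(np.arctan2(m[1],m[0])).round(2))
d=(r<.06)&(z>.012)&(z<.016);P=W[d&(r<.0525)][:,:2]*1e3;print("disc",cv2.minEnclosingCircle(P.astype(np.float32)))
# post spline tips: cluster directions of high points
m=(r<.016)&(z>.05)&(z<.08);P=W[m]-np.r_[C,0]
print("post r",[np.percentile(np.hypot(P[:,0],P[:,1]),q).round(4) for q in(50,95,100)])
best=max(np.arange(0,90,.5),key=lambda a:-np.mean(np.minimum(*abs(R.from_euler("z",-a,degrees=True).apply(P)[:,:2]).T)));print("post ang mod90",best)
# scene depth second view
c=np.load("scene0.npz");W=cloud(c);z=W[...,2]
for nm,C,h in(("drip",(.53,-.2),.02),("tower",C,.03),("seed",(.474,.19),.02)):
    r=np.hypot(W[...,0]-C[0],W[...,1]-C[1]);m=(r<.03)&(abs(z-h)<.005);print(nm,"scene collar",np.median(W[m],0).round(4))
E
```

```text
tab [189.72554348 180.23913043] 368 0.0139 yaw 106.59
disc ((558.7918701171875, 12.496607780456543), 51.08852005004883)
post r [np.float64(0.0081), np.float64(0.012), np.float64(0.0127)]
post ang mod90 16.5
drip scene collar [ 0.5351 -0.2018  0.0202]
tower scene collar [0.568  0.0058 0.0305]
seed scene collar [0.4789 0.1894 0.0202]
```

```bash
python3 - <<'E'
from h import *
from bench import ctrl
plan(ctrl.observe(),[.5301,-.2004,.07],16.8)
E
```

```text
shift [0.0699 0.201  0.072 ] turn [-9.373e+01 -1.000e-02 -1.000e-02] clock 3.0 q [ -1.2  14.8 118.2   0.   47.   75.7]
```

Request:
drive_tool --commands "0.02 0.1 0.036 -93.7 0 0 0.0912;0.04 0.201 0.072 -93.7 0 0 0.0912;0.07 0.201 0.072 -93.7 0 0 0.0912;0.07 0.201 0.072 -93.7 0 0 0.0912;0.07 0.201 0.072 -93.7 0 0 0.0912;0.07 0.201 0.072 -93.7 0 0 0.0912;0.07 0.201 0.072 -93.7 0 0 0.0912;0.07 0.201 0.072 -93.7 0 0 0.0912;0.07 0.201 0.072 -93.7 0 0 0.0912;0.07 0.201 0.072 -93.7 0 0 0.0912"

```text
clock: 3.83
tcp_pos: [0.5292, -0.2003, 0.0697]
eef_rot: [-104.1, 90.0, 158.5]
ft_force: [0.1, -0.6, -0.2]
grip_width: 0.091
```

```bash
python3 - <<'E'
from h import *
from bench import ctrl
s=ctrl.observe();print(s["tcp_pos"]);plan(s,[.5301,-.2004,.006],16.8)
E
```

```text
[ 0.52923386 -0.20028529  0.0696769 ]
shift [0.0637 0.0009 0.    ] turn [-2.417e+01 -1.000e-02  1.000e-02] clock 3.83 q [-23.1  22.3 117.7  -0.   40.  -15.7]
```

Request:
drive_tool --commands "0 0.0005 0 -24.2 0 0 0.0912;0 0.0005 0 -24.2 0 0 0.0912;0 0.0005 0 -24.2 0 0 0.0912;0.015 0.0005 0 -24.2 0 0 0.0912;0.035 0.0005 0 -24.2 0 0 0.0912;0.05 0.0005 0 -24.2 0 0 0.0912;0.05 0.0005 0 -24.2 0 0 0.0912;0.05 0.0005 0 -24.2 0 0 0.0912"

```text
clock: 4.5
tcp_pos: [0.5295, -0.1999, 0.0195]
eef_rot: [-129.9, 89.9, 156.6]
ft_force: [0.3, -0.6, 1.1]
grip_width: 0.091
```

```bash
python3 - <<'E'
from h import *
from bench import ctrl
s=ctrl.observe();print(s["tcp_pos"],s["ft_force"]);plan(s,[.5301,-.2004,.0065],16.8)
E
```

```text
[ 0.52954365 -0.19986952  0.0195347 ] [ 0.28033967 -0.64326012  1.09741467]
shift [0.013  0.0004 0.0007] turn [-0.36 -0.05  0.06] clock 4.5 q [-23.   27.4 117.6   0.   35.  -39.5]
```

Request:
drive_tool --commands "0.013 0.0004 0.0007 -0.4 0 0 0.0912;0.013 0.0004 0.0007 -0.4 0 0 0.0912;0.013 0.0004 0.0007 -0.4 0 0 0.03;0.013 0.0004 0.0007 -0.4 0 0 0.03;0.013 0.0004 0.0007 -0.4 0 0 0.03;0.013 0.0004 0.0007 -0.4 0 0 0.03;0.013 0.0004 0.0007 -0.4 0 0 0.03;0.013 0.0004 0.0007 -0.4 0 0 0.03;0.013 0.0004 0.0007 -0.4 0 0 0.03;0.013 0.0004 0.0007 -0.4 0 0 0.03" --force 40

```text
clock: 5.33
tcp_pos: [0.5305, -0.2004, 0.0069]
eef_rot: [111.6, 90.0, 38.4]
ft_force: [-0.8, -0.4, -0.8]
grip_width: 0.0405
```

```bash
python3 - <<'E'
from h import *
from bench import ctrl
s=ctrl.observe();print(s["tcp_pos"],s["ft_force"]);plan(s,[.5301,-.2004,.12],16.8)
E
```

```text
[ 0.53051089 -0.20044635  0.00685807] [-0.7653676  -0.43788817 -0.83488505]
shift [-0.1131 -0.0004 -0.0002] turn [-0.04 -0.   -0.  ] clock 5.33 q [-23.1  28.8 117.4   0.   33.8 -39.8]
```

Request:
drive_tool --commands "-0.03 0 0 0 0 0 0.03;-0.07 0 0 0 0 0 0.03;-0.105 0 0 0 0 0 0.03;-0.105 0.03 -0.06 7 0 0 0.03;-0.105 0.06 -0.12 14 0 0 0.03;-0.105 0.088 -0.194 21 0 0 0.03;-0.105 0.088 -0.194 28 0 0 0.03;-0.105 0.088 -0.194 35 0 0 0.03;-0.105 0.088 -0.194 42 0 0 0.03;-0.105 0.088 -0.194 49 0 0 0.03"

```text
clock: 6.17
tcp_pos: [0.5588, 0.0142, 0.1118]
eef_rot: [-146.0, 90.0, 93.4]
ft_force: [-0.1, -1.0, -1.5]
grip_width: 0.0395
```

```bash
python3 - <<'E'
from h import *
from bench import ctrl
s=ctrl.observe();print(s["tcp_pos"],s["ft_force"],s["grip_width"]);plan(s,[.559,.0112,.11],-73.4)
E
```

```text
[0.55884834 0.0141759  0.11176453] [-0.09557476 -0.97602297 -1.50368053] 0.039477628029927506
shift [0.0018 0.0016 0.0025] turn [ 4.278e+01 -1.000e-02  2.000e-02] clock 6.17 q [ -0.9  17.7 118.1   0.   44.1  29.7]
```

Request:
drive_tool --commands "0.001 0.001 0.0015 7 0 0 0.03;0.001 0.001 0.0015 14 0 0 0.03;0.001 0.001 0.0015 21 0 0 0.03;0.001 0.001 0.0015 28 0 0 0.03;0.001 0.001 0.0015 35 0 0 0.03;0.001 0.001 0.0015 42.8 0 0 0.03;0.001 0.001 0.0015 42.8 0 0 0.03;0.001 0.001 0.0015 42.8 0 0 0.03;0.001 0.001 0.0015 42.8 0 0 0.03"

```text
clock: 6.92
tcp_pos: [0.5588, 0.0089, 0.1107]
eef_rot: [-15.6, 90.0, -178.6]
ft_force: [1.0, -0.2, -1.5]
grip_width: 0.0393
```

```bash
python3 look.py hold1;python3 - <<'E'
from h import *
from bench import ctrl
s=ctrl.observe();plan(s,[.559,.0112,.11],-73.4)
E
```

```text
[0.55878456 0.00886689 0.11074182] [ -15.56888525   89.98731099 -178.57961354] 0.40438890414127987 6.9167 0.03927514683960832 [ 1.  -0.2 -1.5]
shift [ 0.0008 -0.0022 -0.0008] turn [0.35 0.01 0.  ] clock 6.97 q [ -1.5  17.8 118.2   0.   44.   71.6]
```

View pics/hold1.png

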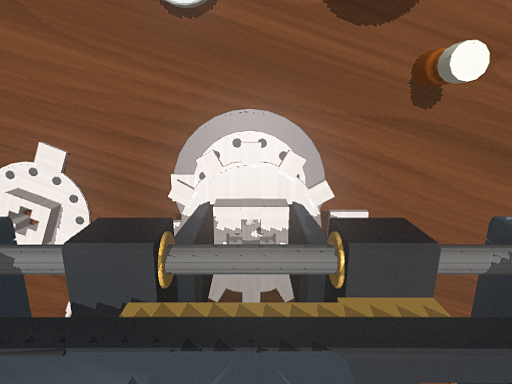

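Request:
drive_tool --commands "0.012 -0.0022 -0.0007 0.3 0 0 0.03;0.022 -0.0022 -0.0007 0.3 0 0 0.03;0.022 -0.0022 -0.0007 0.3 0 0 0.03;0.022 -0.0022 -0.0007 0.3 0 0 0.03;0.022 -0.0022 -0.0007 0.3 0 0 0.03"

```text
clock: 7.38
tcp_pos: [0.5588, 0.0112, 0.0885]
eef_rot: [-17.1, 90.0, 179.3]
ft_force: [-0.9, 0.8, -1.9]
grip_width: 0.0396
```

```bash
python3 - <<'E'
from h import *
from bench import ctrl
s=ctrl.observe();print(s["tcp_pos"]);plan(s,[.559,.0112,.08],-73.4)
E
```

```text
[0.55882902 0.01118835 0.08849424]
shift [ 0.0085  0.     -0.0002] turn [-0.12  0.04  0.01] clock 7.38 q [ -1.2  20.  118.4  -0.   41.7  72.3]
```

Request:
drive_tool --commands "0.003 0 -0.0002 0 0 0 0.03;0.006 0 -0.0002 0 0 0 0.03;0.009 0 -0.0002 0 0 0 0.03;0.011 0 -0.0002 0 0 0 0.03;0.013 0 -0.0002 0 0 0 0.03;0.013 0 -0.0002 0 0 0 0.03"

```text
clock: 7.88
tcp_pos: [0.5589, 0.0112, 0.0754]
eef_rot: [-17.2, 90.0, 179.3]
ft_force: [-0.2, 0.4, -1.2]
grip_width: 0.0398
```

Request:
drive_tool --commands "0.005 0 0 0 0 0 0.03;0.01 0 0 0 0 0 0.03;0.015 0 0 0 0 0 0.03;0.02 0 0 0 0 0 0.03;0.025 0 0 0 0 0 0.03;0.03 0 0 0 0 0 0.03;0.033 0 0 0 0 0 0.03;0.035 0 0 0 0 0 0.03;0.035 0 0 0 0 0 0.03"

```text
clock: 8.63
tcp_pos: [0.5589, 0.0112, 0.0403]
eef_rot: [-18.1, 90.0, 178.3]
ft_force: [-0.9, -1.0, -1.6]
grip_width: 0.0396
```

Request:
drive_tool --commands "0.0015 0 0 0 0 0 0.03;0.0025 0 0 0 0 0 0.03;0.0035 0 0 0 0 0 0.03;0.0042 0 0 0 0 0 0.03;0.0042 0 0 0 0 0 0.03"

```text
clock: 9.05
tcp_pos: [0.5593, 0.0112, 0.037]
eef_rot: [-25.4, 90.0, 171.0]
ft_force: [-2.5, -0.0, 7.1]
grip_width: 0.0401
```

Request:
drive_tool --commands "-0.0008 0 0 0 0 0 0.0912;-0.0008 0 0 0 0 0 0.0912;-0.0008 0 0 0 0 0 0.0912;-0.0008 0 0 0 0 0 0.0912;-0.01 0 0 0 0 0 0.0912;-0.04 0 0 0 0 0 0.0912;-0.08 0 0 0 0 0 0.0912;-0.104 0 0 0 0 0 0.0912;-0.104 0 0 0 0 0 0.0912;-0.104 0 0 0 0 0 0.0912"

```text
clock: 9.88
tcp_pos: [0.5601, 0.0112, 0.1426]
eef_rot: [162.5, 89.8, -1.0]
ft_force: [-0.9, -0.2, -0.9]
grip_width: 0.0911
```

```bash
python3 look.py tower2; cp tower2.npz t.npz; python3 - <<'E'
from h import *
from bench import ctrl
import meas
meas.run("tower2",(.559,.0112),.034,.05)
c=np.load("tower2.npz");W=cloud(c);z=W[...,2];r=np.hypot(W[...,0]-.559,W[...,1]-.0112)
for lo,hi,h in((.012,.028,.05),(.027,.04,.034),(.055,.07,.034)):
    m=(r>lo)&(r<hi)&(abs(z-h)<.006);A=np.c_[W[m][:,:2]-[.559,.0112],np.ones(m.sum())];f=np.linalg.lstsq(A,W[m][:,2],rcond=None)[0];print("plane tilt deg",np.degrees(f[:2]).round(2),"z",f[2].round(4),m.sum())
s=ctrl.observe();plan(s,[.474,.1905,.125],-3.4)
E
```

```text
[0.56008991 0.01123106 0.14260769] [162.51587374  89.8090109   -1.02600563] 2.4343937497853765 9.8833 0.09114457880302869 [-0.9 -0.2 -0.9]
bench z -0.0001
collar z 0.0498 rect c 0.559 0.0118 size [40.2 40. ] ang mod90 16.48
tab px [254.9 148.9] 3062 yaw 9.15 z 0.0101
hole c [0.5569 0.0109 0.05  ] 552
plane tilt deg [-0.65 -0.28] z 0.0497 1327
plane tilt deg [0.02 0.08] z 0.0339 3067
plane tilt deg [-0.21 -0.18] z 0.0336 367
shift [ 0.0161 -0.196   0.0309] turn [-7.014e+01 -3.000e-02 -4.000e-02] clock 9.93 q [ -1.2  15.  117.7   0.   47.2  72.3]
```

View pics/tower2.png

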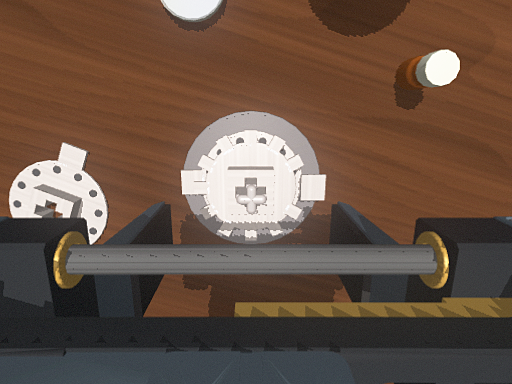

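The toothed plate is home: collar top 0.0498, disc top 0.0339 and level. Its tab (313,187) is opposite the first tab (193,182). Next is the seed plate.

Request:
drive_tool --commands "0 -0.196 0.031 -70 0 0 0.0912;0 -0.196 0.031 -70 0 0 0.0912;0 -0.196 0.031 -70 0 0 0.0912;0.016 -0.196 0.031 -70 0 0 0.0912;0.016 -0.196 0.031 -70 0 0 0.0912;0.016 -0.196 0.031 -70 0 0 0.0912;0.016 -0.196 0.031 -70 0 0 0.0912;0.016 -0.196 0.031 -70 0 0 0.0912;0.016 -0.196 0.031 -70 0 0 0.0912;0.016 -0.196 0.031 -70 0 0 0.0912"

```text
clock: 10.77
tcp_pos: [0.4729, 0.1902, 0.1233]
eef_rot: [-67.1, 89.9, -160.3]
ft_force: [-0.3, 0.1, 0.3]
grip_width: 0.0917
```

Request:
drive_tool --commands "0 0 0 -2 0 0 0.0912;0 0 0 -2 0 0 0.0912;0 0 0 -2 0 0 0.0912"

```text
clock: 11.02
tcp_pos: [0.4732, 0.1902, 0.1237]
eef_rot: [-69.5, 89.9, -161.1]
ft_force: [-0.3, 1.1, 0.4]
grip_width: 0.0913
```

```bash
python3 look.py seed1; python3 meas.py seed1 .474 .1905 .004 .02; python3 - <<'E'
from h import *
from bench import ctrl
c=np.load("seed1.npz");W=cloud(c);z=W[...,2];r=np.hypot(W[...,0]-.476,W[...,1]-.1905)
m=(r<.06)&(z>.002)&(z<.006)
P=W[m&(r<.0525)][:,:2]*1e3;print("disc",cv2.minEnclosingCircle(P.astype(np.float32)))
plan(ctrl.observe(),[.474,.1905,.07],-3.4)
E
```

```text
[0.47322646 0.19020225 0.12369955] [ -69.51410593   89.89566071 -161.14927361] 0.5648222764330728 11.0167 0.09126135507467156 [-0.3  1.1  0.4]
bench z -0.0001
collar z 0.0198 rect c 0.4736 0.1934 size [41.1 39.9] ang mod90 84.36
tab px [315.6 183.9] 407 yaw -6.0 z 0.0037
hole c [0.4736 0.1938 0.02  ] 484
disc ((476.2057800292969, 191.02308654785156), 52.408241271972656)
shift [ 0.0539  0.0007 -0.0003] turn [1.75 0.03 0.08] clock 11.07 q [ 19.3  12.6 123.4   0.   44.1  20.9]
```

View pics/seed1.png

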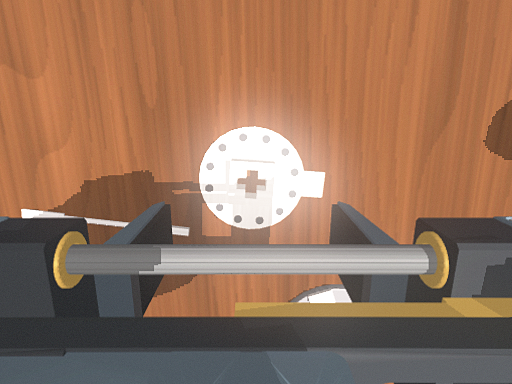

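The seed plate has its centre near (250,178) and tab to the right (314,184). The spatula tip at (188,231) lies near the left finger, so I'm checking the clearance.

```bash
python3 - <<'E'
from h import *
from bench import ctrl
c=np.load("seed1.npz");s=ctrl.observe();a=np.radians(-5.7);Y=np.array([np.cos(a),np.sin(a)]);Z=np.array([Y[1],-Y[0]])
for uv in((188,231),(120,226)):
    D=cast(c,[uv],.002)[0,:2]-[.4737,.1936];print("along y",(D@Y).round(3),"along z",(D@Z).round(3))
plan(s,[.4737,.1936,.02],-5.7)
E
```

```text
along y -0.059 along z 0.058
along y -0.126 along z 0.057
shift [ 0.1039  0.0003 -0.0034] turn [4.05 0.03 0.08] clock 11.07 q [ 19.3  12.6 123.4   0.   44.1  20.9]
```

Request:
drive_tool --commands "0.02 0.0003 -0.0034 4 0 0 0.0912;0.05 0.0003 -0.0034 4 0 0 0.0912;0.08 0.0003 -0.0034 4 0 0 0.0912;0.1 0.0003 -0.0034 4 0 0 0.0912;0.1 0.0003 -0.0034 4 0 0 0.0912;0.1 0.0003 -0.0034 4 0 0 0.0912"

```text
clock: 11.57
tcp_pos: [0.4736, 0.1935, 0.024]
eef_rot: [-65.1, 89.9, -160.7]
ft_force: [0.6, -0.2, 0.6]
grip_width: 0.0912
```

```bash
python3 - <<'E'
from h import *
from bench import ctrl
s=ctrl.observe();print(s["tcp_pos"],s["ft_force"]);plan(s,[.4737,.1936,.0065],-5.7)
E
```

```text
[0.47358077 0.1935369  0.02400624] [ 0.60254611 -0.18230313  0.58101443]
shift [ 0.0175  0.0002 -0.0001] turn [0.1  0.06 0.13] clock 11.57 q [ 19.6  23.5 123.7   0.   32.9  25.2]
```

Request:
drive_tool --commands "0.012 0 0 0.1 0 0.1 0.0912;0.0173 0 0 0.1 0 0.1 0.0912;0.0173 0 0 0.1 0 0.1 0.0912;0.0173 0 0 0.1 0 0.1 0.03;0.0173 0 0 0.1 0 0.1 0.03;0.0173 0 0 0.1 0 0.1 0.03;0.0173 0 0 0.1 0 0.1 0.03;0.0173 0 0 0.1 0 0.1 0.03;0.0173 0 0 0.1 0 0.1 0.03;0.0173 0 0 0.1 0 0.1 0.03" --force 40

```text
clock: 12.4
tcp_pos: [0.4743, 0.1938, 0.0074]
eef_rot: [91.4, 89.9, -4.3]
ft_force: [0.7, 0.8, -0.1]
grip_width: 0.0474
```

```bash
python3 - <<'E'
from h import *
from bench import ctrl
s=ctrl.observe();print(s["tcp_pos"],s["ft_force"],s["grip_width"]);plan(s,[.559,.0112,.12],106.6)
E
```

```text
[0.47431236 0.19383889 0.00738152] [ 0.66113802  0.80085849 -0.06718903] 0.04744941614712568
shift [-0.1124  0.1024  0.1734] turn [-1.1224e+02  1.0000e-01 -7.0000e-02] clock 12.4 q [ 1.960e+01  2.540e+01  1.236e+02 -1.000e-01  3.080e+01  2.540e+01]
```

Request:
drive_tool --commands "0 0 0 0 0 0 0.03;0 0 0 0 0 0 0.03;0 0 0 0 0 0 0.03;0 0 0 0 0 0 0.03"

```text
clock: 12.73
tcp_pos: [0.4743, 0.1938, 0.0073]
eef_rot: [89.6, 89.9, -6.0]
ft_force: [-0.5, -0.9, 2.4]
grip_width: 0.0397
```

Request:
drive_tool --commands "-0.03 0 0 0 0 0 0.03;-0.07 0 0 0 0 0 0.03;-0.112 0 0 -7 0 0 0.03;-0.112 0.02 0.034 -14 0 0 0.03;-0.112 0.04 0.068 -21 0 0 0.03;-0.112 0.06 0.102 -28 0 0 0.03;-0.112 0.08 0.136 -35 0 0 0.03;-0.112 0.1024 0.1734 -42 0 0 0.03;-0.112 0.1024 0.1734 -49 0 0 0.03;-0.112 0.1024 0.1734 -56 0 0 0.03"

```text
clock: 13.57
tcp_pos: [0.5601, 0.0085, 0.1195]
eef_rot: [31.6, 89.9, -9.8]
ft_force: [-0.4, 0.7, -1.0]
grip_width: 0.0396
```

```bash
python3 - <<'E'
from h import *
from bench import ctrl
s=ctrl.observe();print(s["tcp_pos"],s["ft_force"],s["grip_width"]);plan(s,[.559,.0112,.12],106.6)
E
```

```text
[0.56013185 0.00846087 0.11947979] [-0.37670116  0.67860189 -0.98336851] 0.039560166500866974
shift [-0.0005  0.0013 -0.0027] turn [-5.801e+01  1.400e-01 -1.000e-02] clock 13.57 q [ -1.5  17.1 118.   -0.   44.8 -50.1]
```

Request:
drive_tool --commands "0 0.001 -0.002 -7 0 0 0.03;0 0.001 -0.002 -14 0 0 0.03;0 0.001 -0.002 -21 0 0 0.03;0 0.001 -0.002 -28 0 0 0.03;0 0.001 -0.002 -35 0 0 0.03;0 0.001 -0.002 -42 0 0 0.03;0 0.001 -0.002 -49 0 0 0.03;0 0.001 -0.002 -56 0.1 0 0.03;0 0.001 -0.002 -58 0.1 0 0.03;0 0.001 -0.002 -58 0.1 0 0.03"

```text
clock: 14.4
tcp_pos: [0.5579, 0.0133, 0.1193]
eef_rot: [129.3, 90.0, 145.8]
ft_force: [0.7, 1.1, -1.9]
grip_width: 0.0396
```

```bash
python3 look.py hold2; python3 - <<'E'
from h import *
from bench import ctrl
s=ctrl.observe();plan(s,[.559,.0112,.11],106.6)
c=np.load("hold2.npz");W=cloud(c);z=W[...,2];r=np.hypot(W[...,0]-.559,W[...,1]-.0112)
# plinth (10 mm) outer circle seen from this yaw
m=(r>.05)&(r<.08)&(abs(z-.01)<.0025);P=W[m][:,:2]
from scipy.optimize import least_squares
hull=cv2.convexHull((P*1e3).astype(np.float32))[:,0]
f=least_squares(lambda p:np.hypot(hull[:,0]-p[0],hull[:,1]-p[1])-68,[559,11],loss="soft_l1");print("plinth",f.x,len(hull))
c=np.load("tower1.npz");W=cloud(c);z=W[...,2];r=np.hypot(W[...,0]-.559,W[...,1]-.0112);m=(r>.05)&(r<.08)&(abs(z-.01)<.0025);hull=cv2.convexHull((W[m][:,:2]*1e3).astype(np.float32))[:,0]
f=least_squares(lambda p:np.hypot(hull[:,0]-p[0],hull[:,1]-p[1])-68,[559,11],loss="soft_l1");print("plinth at -77",f.x,len(hull))
E
```

```text
[0.55790178 0.01328866 0.11928391] [129.30755172  89.97994524 145.81237364] 5.223518184216601 14.4 0.03964174693675772 [ 0.7  1.1 -1.9]
shift [ 0.0093 -0.0023  0.0005] turn [-0.26 -0.01 -0.01] clock 14.45 q [  -1.    17.   118.1    0.    44.9 -107.4]
plinth [558.62745325  11.01565489] 40
plinth at -77 [558.88800251  11.64078556] 64
```

View pics/hold2.png

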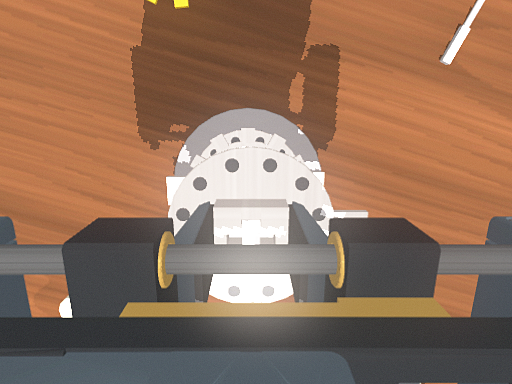

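The seed plate is held square with its tab right (350,214), and the toothed plate's tab is left (177,190). The plinth centre seen from this yaw agrees with the first view within 0.7 mm, so camera bias is small.

Request:
drive_tool --commands "0 -0.0022 0.0005 -0.3 0 0 0.03;0.01 -0.0022 0.0005 -0.3 0 0 0.03;0.01 -0.0022 0.0005 -0.3 0 0 0.03;0.01 -0.0022 0.0005 -0.3 0 0 0.03;0.01 -0.0022 0.0005 -0.3 0 0 0.03"

```text
clock: 14.87
tcp_pos: [0.559, 0.0113, 0.1092]
eef_rot: [140.6, 90.0, 157.2]
ft_force: [0.1, 0.2, -0.8]
grip_width: 0.0398
```

```bash
python3 - <<'E'
from h import *
from bench import ctrl
s=ctrl.observe();print(s["tcp_pos"]);plan(s,[.5589,.0112,.08],106.6)
E
```

```text
[0.55902251 0.01133599 0.10916614]
shift [ 0.0292 -0.0001 -0.0001] turn [ 0.08 -0.03 -0.02] clock 14.87 q [  -1.2   18.   118.1    0.    43.9 -107.9]
```

Request:
drive_tool --commands "0.01 0 0 0 0 0 0.03;0.02 0 0 0 0 0 0.03;0.024 0 0 0 0 0 0.03;0.027 0 0 0 0 0 0.03;0.03 0 0 0 0 0 0.03;0.033 0 0 0 0 0 0.03;0.033 0 0 0 0 0 0.03"

```text
clock: 15.45
tcp_pos: [0.5575, 0.0112, 0.0754]
eef_rot: [163.7, 89.8, -179.6]
ft_force: [-5.6, -2.4, -3.8]
grip_width: 0.0396
```

Side force (-5.6, -2.4) N: the post pushes the plate toward -x, so I shift about 1.4 mm that way before going on.

Request:
drive_tool --commands "0 0.0001 -0.0014 0 0 0 0.03;0 0.0001 -0.0014 0 0 0 0.03;0 0.0001 -0.0014 0 0 0 0.03"

```text
clock: 15.7
tcp_pos: [0.5575, 0.011, 0.0763]
eef_rot: [143.3, 90.0, 160.0]
ft_force: [-3.6, -1.3, -2.9]
grip_width: 0.0396
```

```bash
python3 - <<'E'
from h import *
from bench import ctrl
s=ctrl.observe();print(s["tcp_pos"],s["ft_force"],s["wrist_torque"]);plan(s,[.5577,.0112,.06],106.6)
E
```

```text
[0.55754037 0.01099449 0.07633561] [-3.57411795 -1.30060472 -2.89028337] [-0.08350792  0.43595299 -0.00382856]
shift [0.0163 0.0001 0.0002] turn [ 0.1  -0.03 -0.02] clock 15.7 q [  -1.3   21.1  118.6    0.    40.4 -108. ]
```

Request:
drive_tool --commands "0 0 -0.0006 0 0 0 0.03;0.003 0 -0.0006 0 0 0 0.03;0.006 0 -0.0006 0 0 0 0.03;0.006 0 -0.0006 0 0 0 0.03"

```text
clock: 16.03
tcp_pos: [0.5573, 0.0109, 0.07]
eef_rot: [49.9, 90.0, 66.6]
ft_force: [-0.8, 0.0, -1.9]
grip_width: 0.0397
```

Request:
drive_tool --commands "0.004 0 0 0 0 0 0.03;0.008 0 0 0 0 0 0.03;0.01 0 0 0 0 0 0.03;0.011 0 0 0 0 0 0.03;0.012 0 0 0 0 0 0.03;0.013 0 0 0 0 0 0.03;0.0135 0 0 0 0 0 0.03;0.0135 0 0 0 0 0 0.03"

```text
clock: 16.7
tcp_pos: [0.5574, 0.0109, 0.0573]
eef_rot: [37.1, 90.0, 53.8]
ft_force: [-2.2, -0.1, 4.6]
grip_width: 0.0392
```

Request:
drive_tool --commands "-0.0005 0 0 0 0 0 0.0912;-0.0005 0 0 0 0 0 0.0912;-0.0005 0 0 0 0 0 0.0912;-0.0005 0 0 0 0 0 0.0912;-0.01 0 0 0 0 0 0.0912;-0.04 0 0 0 0 0 0.0912;-0.08 0 0 0 0 0 0.0912;-0.11 0 0 0 0 0 0.0912;-0.11 0 0 0 0 0 0.0912;-0.11 0 0 0 0 0 0.0912"

```text
clock: 17.53
tcp_pos: [0.5584, 0.0108, 0.1694]
eef_rot: [-15.1, 89.8, 1.6]
ft_force: [-0.9, 0.9, -0.8]
grip_width: 0.0913
```

```bash
python3 look.py tower3; python3 - <<'E'
from h import *
from bench import snapshot
import meas
meas.run("tower3",(.559,.0112),.054,.07)
W=cloud(np.load("tower3.npz"));z=W[...,2];D=W[...,:2]-[.559,.0112];r=np.hypot(*D.transpose(2,0,1))
for lo,hi,h in((.012,.028,.07),(.027,.049,.054)):
    m=(r>lo)&(r<hi)&(abs(z-h)<.006);f=np.linalg.lstsq(np.c_[D[m],np.ones(m.sum())],z[m],rcond=None)[0];print("tilt",np.degrees(f[:2]).round(2),"z",f[2].round(4),m.sum())
for nm,h in(("seed",.054),("drip",.034),("first",.014)):
    m=(r>.055)&(r<.072)&(abs(z-h)<.003)
    if m.sum()>30:d=np.median(D[m],0);print(nm,"tab yaw",np.degrees(np.arctan2(d[1],d[0])).round(1),"z",np.median(z[m]).round(4),m.sum())
p,d=snapshot("top");o=np.load("top0.npz")["p"];cv2.imwrite("pics/top3.png",cv2.resize(p[:,:,::-1],(768,576)))
df=(cv2.absdiff(p,o).max(2)>50).astype(np.uint8);k,l,s,ce=cv2.connectedComponentsWithStats(cv2.morphologyEx(df,cv2.MORPH_OPEN,np.ones((3,3))))
print([(ce[i].round()*1.5,s[i,4]) for i in range(1,k)])
E
```

```text
[0.55837853 0.01082206 0.16940294] [-15.10850766  89.76650314   1.5963045 ] 2.5571206439434784 17.5333 0.09128337563400574 [-0.9  0.9 -0.8]
bench z -0.0001
collar z 0.07 rect c 0.5587 0.0115 size [41.2 39.6] ang mod90 17.13
tab px [251.2 110.6] 176 yaw -163.56 z 0.0097
tab px [202.4 138. ] 332 yaw -116.72 z 0.0099
tab px [300.6 140.4] 197 yaw 147.87 z 0.0099
tab px [315.8 180.8] 473 yaw 108.28 z 0.0537
tab px [188.  177.2] 269 yaw -78.32 z 0.0337
hole c [0.5548 0.0229 0.07  ] 20
tilt [0.24 0.01] z 0.0698 1449
tilt [0.   0.02] z 0.0539 5734
seed tab yaw 106.7 z 0.0539 374
drip tab yaw -74.6 z 0.0338 319
first tab yaw 122.3 z 0.0116 245
[(array([331.5, 240. ]), np.int32(3373)), (array([370.5, 298.5]), np.int32(3675)), (array([399. , 265.5]), np.int32(52)), (array([303. , 277.5]), np.int32(66)), (array([426. , 289.5]), np.int32(18)), (array([492., 327.]), np.int32(1441)), (array([286.5, 307.5]), np.int32(28)), (array([240. , 355.5]), np.int32(1616)), (array([414., 357.]), np.int32(108)), (array([318., 351.]), np.int32(9)), (array([327., 354.]), np.int32(12)), (array([339. , 352.5]), np.
[... 1315 characters left out ...]
 (array([309. , 493.5]), np.int32(24)), (array([279., 495.]), np.int32(12)), (array([376.5, 496.5]), np.int32(25)), (array([364.5, 498. ]), np.int32(25)), (array([264. , 499.5]), np.int32(27)), (array([355.5, 507. ]), np.int32(34)), (array([298.5, 505.5]), np.int32(9)), (array([334.5, 508.5]), np.int32(53)), (array([262.5, 510. ]), np.int32(12)), (array([279. , 508.5]), np.int32(12)), (array([318. , 508.5]), np.int32(15)), (array([298.5, 544.5]), np.int32(1902)), (array([376.5, 532.5]), np.int32(31)), (array([190.5, 559.5]), np.int32(108)), (array([444. , 562.5]), np.int32(176)), (array([267., 555.]), np.int32(12)), (array([250.5, 567. ]), np.int32(9)), (array([229.5, 570. ]), np.int32(12))]
```

View pics/tower3.png

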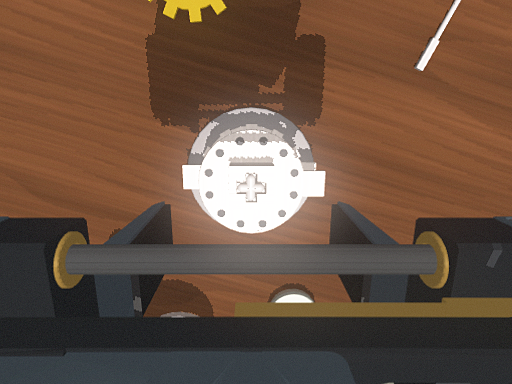

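View pics/top3.png

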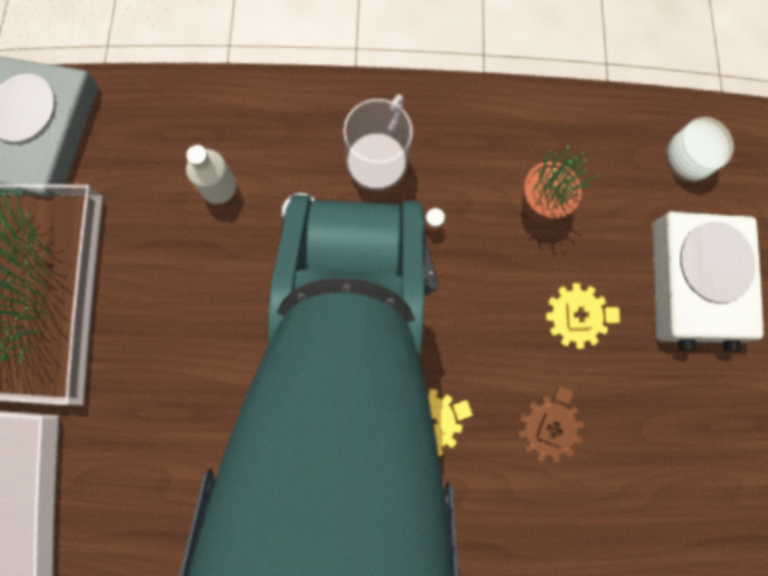

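The seed plate is home and level, with its disc top at 0.0539 and collar top at 0.0698. Its tab is at 106.7°, the toothed plate's at -74.6° and the first plate's at 106.6°. The bystanders in view have not moved, and the gripper is clear. I'm handing the job in.

```bash
python3 -c "
from bench import ctrl
print(ctrl.job_done())"
```

```text
the job is handed in; nothing more can be done
None
```

The germination tower is finished and handed in at about 17.6 s of the 64 s allowed. The toothed plate is on the post with its tab opposite the first plate's, and the seed plate sits on top with its tab the same way as the first plate's.

| Last check (wrist depth) | Measured | Expected |
|---|---|---|
| Toothed plate collar top | 49.8 mm, disc level | 50 mm |
| Toothed plate tab | -74.6° when last seen; collar sides within 0.2° | -73.4° |
| Seed plate collar top | 69.8 mm, disc level | 70 mm |
| Seed plate tab | 106.7° | 106.6° |

**Checks that disagreed or failed:**
- **Side force:** while entering the post, the seed plate met about 6 N of side force. I shifted it about 2 mm, and the force was under 1 N before it seated.
- **Height by two views:** crossing the top and wrist camera rays gave a useless height because the rays were nearly parallel. I used wrist depth instead, checked against the scene camera's depth; the two agreed within 1 mm.
- **First plate's tab:** a last re-measurement read 122.3°. From above this tab is hidden under the seed plate's tab, and the reading mostly caught plinth pixels. I kept the clear early measurement of 106.6°.
- **Toothed plate's tab:** its two final readings, -78.3° and -74.6°, differ because the first assumed the wrong height.
- **Bystanders:** the jug, wash bottle, vial and pot look unmoved from the top. The petri dish was partly hidden by the arm and the spatula was hidden from the top camera, though its end shows in the last wrist view. I did not measure whether either had moved.

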